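# Hang a plywood tag on the free branch of a turning drying tree

### The arm

A 7-joint arm with a two-finger parallel gripper is mounted at the origin on the work surface. World frame = base frame: x ahead of the robot, y to its left, z up, the work surface at z = 0. Lengths are in m, angles in rad, forces in N, time in s.
With the tool pointing down it reaches from about 0.4 to 0.875 m from the base axis. Payload 19.3 kg.
Tool frame: the origin (TCP) lies between the finger pads; the fingertips stand 17 mm ahead of it and the grasp point (between the pads) lies 2 mm behind it (bot.finger_overhang is the distance from the TCP to the fingertips, in m); z points along the fingers, y is the line along which they close (so a half turn about z gives the same grasp; the last joint's range is limited). The gripper opens to 85 mm and grips with 20 to 120 N. Pads are 22 mm wide; open, the fingers measure 114 mm over their backs; the gripper's body (76 mm by 85 mm) begins 54 mm behind the grasp point. The pads swing forward as they close: fully open they stand 13 mm farther back than shut.
Start: joints at [1.268, 0.521, -0.036, 1.599, 0.021, 1.021, -0.113], TCP at [0.144, -0.608, 0.248] pointing down, gripper open.
Joint ranges: [-2.91, 2.91], [-0.3, 2.13], [-1.5, 1.42], [0.17, 2.43], [-1.26, 4.41], [0.16, 1.93], [-2.52, 2.52]. Speed limits (rad/s): [1.89, 1.89, 2.39, 2.39, 3.01, 3.01, 3.01].

### API

Orientations are given as [roll, pitch, yaw] about the fixed x, y, z axes, in that order (R = Rz(yaw) Ry(pitch) Rx(roll)).
In Python, from workcell import observe, grab_frame, bot gives the robot as it stands.
- The arm moves only by the shell command python3 -m crank 'ROWS' [FORCE]. ROWS is a JSON object of lists of equal length, an entry for each row: "linear": the shift along the world's x, y, z each as a share of 0.25 m, from -1 to 1, a list of three; "delta_rot": the turn, a rotation vector about the world's x, y, z each as a share of 30 degrees, from -1 to 1, a list of three; "fingers": the opening, from -1 (shut) to 1 (fully open). In form: {"linear": [[dx, dy, dz], ...], "delta_rot": [[rx, ry, rz], ...], "fingers": [fingers, ...]}. A call has 1 to 5 rows; each row is the pose to reach, as a shift and turn from the pose commanded when the call began; what a row does not reach only later rows make up. A row lasts 1/10 s, in which the tool goes at most 50 mm and 8.59 degrees, less where a joint would pass 70% of its speed; a pose out of reach is approached as far as the arm can. A call with a number of a shift or a turn outside -1 to 1 is refused whole. A call with a gripper value outside its range is refused whole. The fingers move at their own pace and stop on an object; FORCE is the grip in N (left out, the last holds). Time passes only in rows, so rows that repeat a pose let the fingers close. It gives the time, the measured TCP pose, the force, the opening and the grip force at its end, in the units of the state.
- observe(): the state, without advancing time (a new reading comes with each control period).
- grab_frame(name): name is "side" or "top"; returns a dict with "image" (480x640x3 uint8, red, green, blue), "mtx" (3x3 intrinsics, pixels), "xyz" and "orientation" of the camera in the world. Camera axes: x right, y down, z forward; pixel columns grow to the right and rows downward; lengths in m; the calibration is good to about 2 mm. A picture is of the moment at which its call begins. There is no depth.
- bot.job_done(): hands the job in; it is judged then, once.
The state is a dict: "clock": time; "qpos": joint angles; "qd": joint speeds; "joint_efforts": joint torques, N m; "position": TCP position; "tool_rot": TCP orientation; "force": force on the tool from outside, world axes, zero at the start; "moment": the same for the moment, N m; "grip_width": finger opening in m; "finger_force": force on a finger pad.
Only numpy, scipy, OpenCV 4.12 (cv2) and the standard library are available. Lean on these libraries where they do the work, as an engineer would, in place of code of your own. Each camera call takes 0.05 s, during which the arm holds its last target. There are 200 camera calls.

### The job

Bring the turning drying tree's empty branch round to the front by pushing it gently clockwise (seen from above) until it leans on its rubber stop with about 10 newtons, and leave it there. Then take the plywood tag out of its grooved block, slide its hole onto that branch until it presses the black sprung collar back with about 10 newtons for a moment, ease off and let go, so that it hangs close to the collar. Never push the tree or the collar with more than 20 newtons, and leave the pine cone, glue gun and mug where they are.

Things in the scene. Friction and masses are not known exactly. Their poses are not given: they have to be found in the camera images.
- stand: Fixed wooden foot of the tree, a disc 150 mm across and 22 mm high with a small steel mark on its front edge, 64 mm from the centre; origin at the centre of its underside, on the tree's vertical turning axis. Its -x axis points to the front, over the mark. It carries the turning tree.
- post_top (a point): Top of the tree's post on the turning axis, 178 mm above the table. Post 22 mm across, knob 28 mm. Four round branches, 8 mm thick, 90 degrees apart, rise outwards by 8 degrees and end 114 mm from the axis. Three carry fixed plywood ornaments up to 52 mm wide, 60 to 70 mm from the axis, hanging as low as 95 mm above the table; one is empty.
- branch_tip (a point): Centre of the rounded end of the empty branch, 114 mm from the turning axis, 158 mm up; turns with the tree; its x axis points level from tip to post. It starts 0.7 to 1.8 rad anticlockwise (from above) of the front. The bearing drags (about 3 N here). Turned clockwise it meets a rubber-buffered stop that was set by hand up to 0.09 rad either side of the front: its place is not measured.
- branch_seat (a point): Point on the empty branch's centreline, 66 mm from the turning axis and 151 mm above the table; turns with the tree. The collar's outer face waits here or up to 14 mm closer to the post. From the tip to here the branch is free for the tag, whose hole, once hung, has its centre within about 12 mm of this point.
- collar: The empty branch's collar unit at its root: a fixed mount that carries a black rubber collar, 21 mm across and 10 mm long, which slides back up to 10 mm on a stiff spring. Origin: branch_seat, x axis along the branch towards the post (fixed to the tree: it does not show where the collar was set, which must be felt).
- tag_hole (a point): Centre of the square hole of the loose plywood tag. The tag is a flat upright board 10 mm thick (its x axis, also the axis of the hole), 44 mm wide (y), 95 mm tall (z), 30 to 65 g. The hole is 13 mm square and its centre is 72 mm above the tag's lower edge and 23 mm under its top edge. The tag can be taken across its 44 mm width, level with the hole, and either face may go first onto the branch.
- holder: Fixed wooden block 60 x 70 mm, 32 mm high, with a groove 13 mm wide along its y axis whose floor lies 8 mm above the table: the tag stands in it, its lower 24 mm between the groove's sides. Origin at the centre of its underside.
- cone: Bystander: pine cone standing up, 68 mm across, 78 mm high; origin under its centre.
- gluegun: Bystander: black glue gun lying on its side, barrel 150 x 32 x 36 mm along x, handle 110 mm long towards -y; origin under the barrel's centre.
- mug: Bystander: white mug 76 mm across, 90 mm high, handle at +y; origin under its centre.
There are look-alikes about, which are no part of the job. Leave any blue or purple look-alike of the part that bears tag_hole alone. There is more than one size of the stand; the one meant has the size given above.

How it is judged:
On the way, in this order (a step that is already met when the one before it is completed fails the run):
1. the tree leans on its stop, pushed by the fingers with more than 6 N (angle between the x axis of branch_tip and the x axis of stand, either way round below 0.25 rad and contact force between the fingers and stand above 6 N), for 0.1 s.
2. the tag on the empty branch presses the collar with more than 5 N, the tree still facing front (contact force between tag and collar above 5 N and distance between tag_hole and branch_seat below 0.022 m and angle between the x axis of branch_tip and the x axis of stand, either way round below 0.2 rad), for 0.2 s.
At the end, for the whole second after the job is handed in: The tag hangs at rest on the empty branch, released, upright within 0.35 rad, its hole's centre within 18 mm of branch_seat; the empty branch still faces the stand's front within 0.2 rad (distance between tag_hole and branch_seat below 0.018 m and angle between tag_hole's own z axis and vertical below 0.35 rad and angle between the x axis of branch_tip and the x axis of stand, either way round below 0.2 rad and contact force between the fingers and tag below 0.1 N and linear speed of tag below 0.03 m/s); the robot touches nothing.
It fails at once if the fingers push the tree with more than 20 N (contact force between the fingers and stand above 20 N).
It fails at once if the tag is pushed on the tree or its collar with more than 20 N (contact force between tag and stand above 20 N).
It fails at once if the pine cone is moved by more than 20 mm (distance of cone from where it was at the start of the episode above 0.02 m).
It fails at once if the glue gun is moved by more than 20 mm (distance of gluegun from where it was at the start of the episode above 0.02 m).
It fails at once if the mug is moved by more than 20 mm (distance of mug from where it was at the start of the episode above 0.02 m).
It also fails if it takes over 72 s, if anything falls off the work surface, if the arm or the gripper's body presses on something with over 40 N, if the wrist force passes 120 N, or if a joint passes its speed limit or range.

## Working session

There is one attempt and no reset: what is moved stays moved. The work goes in short steps, Python scripts to look and compute and a shell command to move; the robot and the scene stay as the last step left them, time stands still between calls to the robot, and variables do not carry over. Pictures are saved under pics/ and viewed, at most 10 in all, crops included, and the job is handed in when it is done.

```bash
ls; mkdir -p pics
cat > h.py <<'E'
import numpy as np, cv2, json
from scipy.spatial.transform import Rotation as R
from workcell import observe, grab_frame, bot
def snap(n,f):
    d=grab_frame(n); cv2.imwrite(f,cv2.cvtColor(d["image"],cv2.COLOR_RGB2BGR))
    o=np.array(d["orientation"],float)
    json.dump(dict(K=np.array(d["mtx"]).tolist(),t=list(map(float,d["xyz"])),o=o.tolist()),open(n+".json","w")); return d
def cam(n):
    d=json.load(open(n+".json")); o=np.array(d["o"])
    M=o if o.shape==(3,3) else R.from_euler("xyz",o).as_matrix()
    return np.array(d["K"]),np.array(d["t"]),M
def ray(n,u,v):
    K,t,M=cam(n); return t,M@np.linalg.solve(K,[u,v,1])
def at_z(n,u,v,z):
    t,r=ray(n,u,v); return t+r*(z-t[2])/r[2]
def tri(a,b):
    A=[];B=[]
    for n,u,v in (a,b):
        t,r=ray(n,u,v); r/=np.linalg.norm(r);P=np.eye(3)-np.outer(r,r);A.append(P);B.append(P@t)
    return np.linalg.lstsq(np.vstack(A),np.hstack(B),rcond=None)[0]
def proj(n,p):
    K,t,M=cam(n); q=K@(M.T@(np.array(p)-t)); return q[:2]/q[2]
E
python3 - <<'E'
from h import *
for n in("side","top"):
    d=snap(n,f"pics/{n}0.png"); print(n,d["xyz"],d["orientation"],d["mtx"])
print(observe())
E
```

```text
pics
side [ 0.2009395  -0.37630813  0.72493874] [-2.37923268 -0.00571043 -0.84132986] [[439.14010619   0.         320.26827146]
 [  0.         439.14010619 235.80125483]
 [  0.           0.           1.        ]]
top [0.40679234 0.01007321 1.13456997] [-2.96870562  0.00972632 -1.58550193] [[573.78784565   0.         319.81384454]
 [  0.         573.78784565 242.6877073 ]
 [  0.           0.           1.        ]]
{'clock': 0.1, 'qpos': array([ 1.26779613,  0.52198892, -0.03630585,  1.59995736,  0.02121322,
        1.02109366, -0.11277709]), 'qd': array([-0.00084896, -0.00107429, -0.00032594, -0.00076615, -0.00117421,
       -0.00112232, -0.00026468]), 'joint_efforts': array([ 5.51670324e-03, -9.28485203e+01,  1.98457226e+00, -3.70530653e+01,
        1.80556637e-02,  5.31494385e-03,  1.92547111e-05]), 'position': array([ 0.14407474, -0.60786931,  0.24775974]), 'tool_rot': array([-3.14053496e+00,  9.62813340e-05,  2.32800498e-01]), 'force': array([ 0.09643289, -1.2604999 ,  0.13478747]), 'moment': array([0.03779363, 0.03927956, 0.01941288]), 'finger_force': 0.0, 'grip_width': 0.08556975826469826}
```

View pics/side0.png

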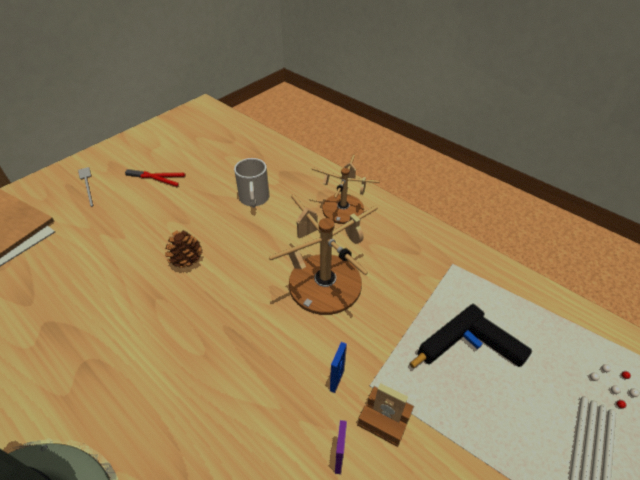

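View pics/top0.png

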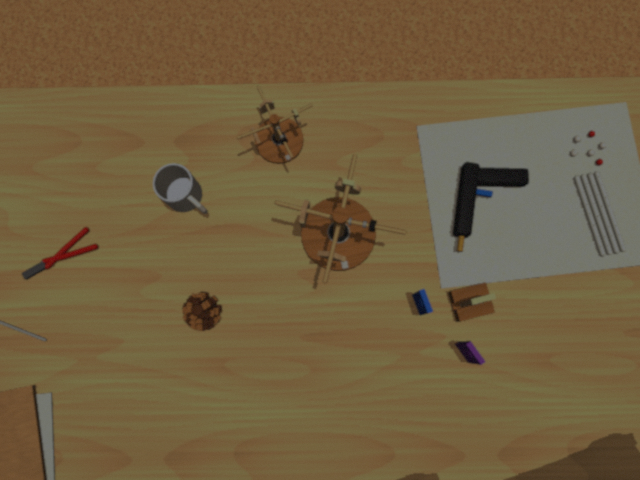

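The side view shows two trees: a big one, foot at about (325,285), and a small one at (343,208). The big one fits the 150 mm foot. Its black-collared empty branch points right, collar at (345,255) side and (372,226) top, and the steel mark is at (307,302) side and (344,265) top. The plain plywood tag stands in the block at (388,405) side; the blue tag (338,367) and the purple tag (341,447) are look-alikes. I'll confirm this in enlarged crops.

Run:
```python
import cv2
a=cv2.imread("pics/top0.png")[150:330,270:510]; cv2.imwrite("pics/topc.png",cv2.convertScaleAbs(cv2.resize(a,(800,600),interpolation=cv2.INTER_CUBIC),alpha=1.6))
b=cv2.imread("pics/side0.png"); 
c=cv2.hconcat([cv2.resize(b[190:320,260:390],(520,520),interpolation=cv2.INTER_CUBIC),cv2.resize(b[370:450,350:420],(280,320),interpolation=cv2.INTER_CUBIC).copy() if 0 else cv2.copyMakeBorder(cv2.resize(b[375:445,352:422],(280,280),interpolation=cv2.INTER_CUBIC),0,240,0,0,cv2.BORDER_CONSTANT)])
cv2.imwrite("pics/sidec.png",cv2.convertScaleAbs(c,alpha=1.3))
```

```text
(no output)
```

View pics/topc.png

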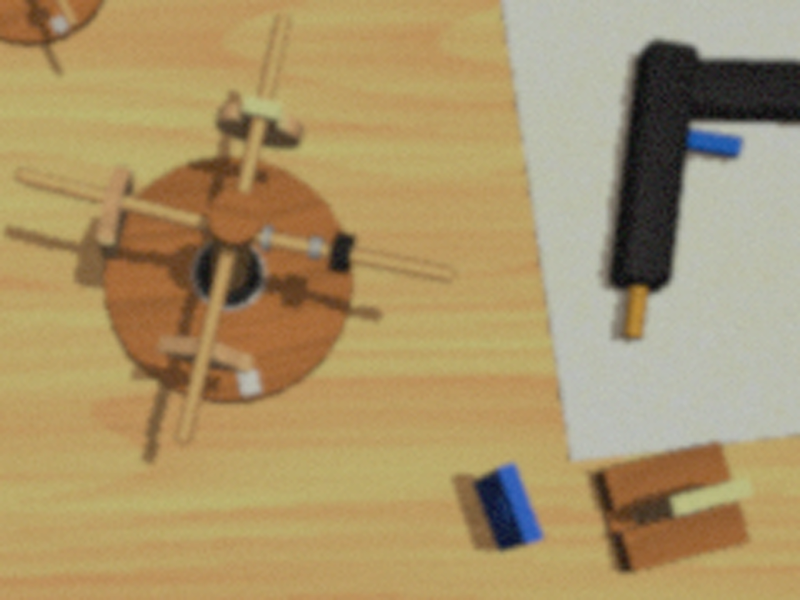

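View pics/sidec.png

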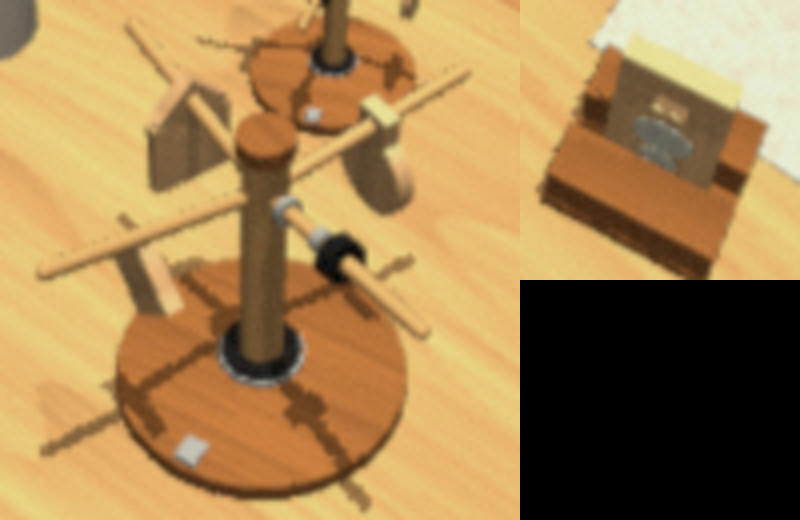

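Run:
```python
from h import *
T=lambda x,y:(270+x*.3,150+y*.3); S=lambda x,y:(260+x/4,190+y/4); H=lambda x,y:(352+(x-520)/4,375+y/4)
np.set_printoptions(precision=4,suppress=True)
c=at_z("top",*T(229,279),.022); m=at_z("top",*T(249,382),.022);print("c,m",c,m)
cs=[at_z("side",*S(x,y),.022) for x,y in((192,450),(262,352))];print("side mark, ring",cs)
print("post",at_z("top",*T(232,217),.178),at_z("side",*S(267,138),.178))
tip=tri(("top",*T(453,275)),("side",*S(425,333)));print("tip",tip,at_z("top",*T(453,275),.158),at_z("side",*S(425,333),.158))
f=m-c;a=tip-c;print("front",np.arctan2(f[1],f[0]),np.linalg.norm(f),"br",np.arctan2(a[1],a[0]))
print("tag top top",at_z("top",*T(674,505),.103),at_z("top",*T(749,488),.103),at_z("top",*T(711,497),.103))
print("tag top side",[at_z("side",*H(x,y),.103) for x,y in((628,42),(743,88),(738,105),(625,62))])
print("hole",at_z("side",*H(669,108),.08))
h=[at_z("top",*T(x,y),.032) for x,y in((600,472),(722,445),(748,540),(628,570))];print("holder",h,np.mean(h,0))
print("hs",[at_z("side",*H(x,y),.032) for x,y in((543,190),(705,268),(768,125))])
for n,p in(("cone",(203,315)),("mug",(178,195))):print(n,at_z("top",*p,.04))
```

```text
c,m [ 0.6186 -0.0195  0.022 ] [ 0.557 -0.03   0.022]
side mark, ring [array([ 0.5553, -0.0331,  0.022 ]), array([ 0.623 , -0.0186,  0.022 ])]
post [ 0.6212 -0.0175  0.178 ] [ 0.6207 -0.0206  0.178 ]
tip [ 0.5926 -0.132   0.1597] [ 0.5929 -0.1322  0.158 ] [ 0.5939 -0.1313  0.158 ]
front -2.973386316461941 0.06254239115682449 br -1.797804298510309
tag top top [ 0.4758 -0.2535  0.103 ] [ 0.4843 -0.2942  0.103 ] [ 0.4798 -0.2735  0.103 ]
tag top side [array([ 0.4762, -0.2515,  0.103 ]), array([ 0.49 , -0.293,  0.103]), array([ 0.4836, -0.2952,  0.103 ]), array([ 0.4692, -0.2553,  0.103 ])]
hole [ 0.4758 -0.2737  0.08  ]
holder [array([ 0.5002, -0.2303,  0.032 ]), array([ 0.5146, -0.3013,  0.032 ]), array([ 0.46  , -0.3126,  0.032 ]), array([ 0.4441, -0.2432,  0.032 ])] [ 0.4797 -0.2719  0.032 ]
hs [array([ 0.4371, -0.2485,  0.032 ]), array([ 0.4552, -0.312 ,  0.032 ]), array([ 0.517 , -0.2994,  0.032 ])]
cone [0.4624 0.2417 0.04  ]
mug [0.698  0.2959 0.04  ]
```

The crops confirm the choice: the big tree (disc 103–355 px wide in the top crop) has its empty branch tip at (453,275) and its mark at (249,382). The plain tag is in the block. The axis is at about (0.620, -0.0195), front is at about -2.95 rad and the branch is at about -1.81 rad. I'm moving to the anticlockwise side of the branch with the fingers shut.

```bash
Z='[0,0,0]'
python3 -m crank '{"linear":[[0.7,0.7,0],[0.7,0.7,0],[0.7,0.7,0],[0.7,0.7,0],[0.7,0.7,0]],"delta_rot":[[0,0,0],[0,0,0],[0,0,0],[0,0,0],[0,0,0]],"fingers":[-1,-1,-1,-1,-1]}'
python3 -m crank '{"linear":[[0.7,0.7,0],[0.7,0.7,0],[0.7,0.7,0],[0.7,0.7,0],[0.7,0.7,0]],"delta_rot":[[0,0,0],[0,0,0],[0,0,0],[0,0,0],[0,0,0]],"fingers":[-1,-1,-1,-1,-1]}'
```

```text
clock: 0.6
position: [0.3204, -0.4313, 0.2482]
tool_rot: [-3.141, 0.0, 0.233]
force: [0.8, -0.8, -0.6]
grip_width: 0.0122
finger_force: 0.0
clock: 1.1
position: [0.4954, -0.2562, 0.2482]
tool_rot: [-3.141, 0.0, 0.233]
force: [0.7, -1.2, 0.6]
grip_width: -0.0001
finger_force: 0.0
```

```bash
python3 -m crank '{"linear":[[0.54,0.55,0],[0.54,0.55,0],[0.54,0.55,0],[0.54,0.55,0],[0.54,0.55,0]],"delta_rot":[[0,0,0],[0,0,0],[0,0,0],[0,0,0],[0,0,0]],"fingers":[-1,-1,-1,-1,-1]}'
python3 -m crank '{"linear":[[0,0,-0.12],[0,0,-0.24],[0,0,-0.37],[0,0,-0.37]],"delta_rot":[[0,0,0],[0,0,0],[0,0,0],[0,0,0]],"fingers":[-1,-1,-1,-1]}'
cat > arc.py <<'E'
# finger centre shifts (shares of 0.25 m) for arc about the axis: from measured pos to angles
from h import *; import sys
ax=np.array([.620,-.0195]); p=observe()["position"]; f=observe()["force"]
d=p[:2]-ax; print("pos",p.round(4),"r",np.hypot(*d).round(4),"ang",np.arctan2(d[1],d[0]).round(3),"F",f.round(1))
r=float(sys.argv[1])
for a in map(float,sys.argv[2:]): print(a,((ax+r*np.array([np.cos(a),np.sin(a)])-p[:2])/.25).round(3))
E
python3 arc.py 0.1 -1.5 -1.6 -1.7 -1.8 -1.9 -2.0 -2.1 -2.2 -2.3 -2.4 -2.5 -2.6
```

```text
clock: 1.6
position: [0.632, -0.1144, 0.2474]
tool_rot: [-3.139, -0.001, 0.24]
force: [0.3, 0.2, -0.7]
grip_width: -0.0003
finger_force: 0.0
clock: 2.0
position: [0.6268, -0.1205, 0.1518]
tool_rot: [-3.139, 0.006, 0.233]
force: [-0.3, 1.0, 0.8]
grip_width: -0.0003
finger_force: 0.0
pos [ 0.6268 -0.1205  0.1518] r 0.1013 ang -1.504 F [-0.3  1.   0.8]
-1.5 [0.001 0.005]
-1.6 [-0.039  0.004]
-1.7 [-0.079  0.008]
-1.8 [-0.118  0.015]
-1.9 [-0.156  0.026]
-2.0 [-0.194  0.04 ]
-2.1 [-0.229  0.059]
-2.2 [-0.263  0.081]
-2.3 [-0.294  0.106]
-2.4 [-0.322  0.134]
-2.5 [-0.348  0.165]
-2.6 [-0.37   0.198]
```

```bash
python3 -m crank '{"linear":[[-0.02,0.004,0],[-0.04,0.004,0],[-0.06,0.006,0],[-0.08,0.008,0],[-0.1,0.012,0]],"delta_rot":[[0,0,0],[0,0,0],[0,0,0],[0,0,0],[0,0,0]],"fingers":[-1,-1,-1,-1,-1]}'
python3 arc.py 0.1 -1.8 -1.85 -1.9 -1.95 -2.0
```

```text
clock: 2.5
position: [0.6043, -0.1178, 0.1567]
tool_rot: [3.141, -0.002, 0.233]
force: [2.8, -1.7, 1.2]
grip_width: 0.0002
finger_force: 1.4
pos [ 0.6043 -0.1178  0.1567] r 0.0995 ang -1.729 F [ 2.8 -1.7  1.2]
-1.8 [-0.028  0.004]
-1.85 [-0.048  0.009]
-1.9 [-0.067  0.015]
-1.95 [-0.085  0.021]
-2.0 [-0.104  0.029]
```

```bash
python3 -m crank '{"linear":[[-0.02,0.003,0],[-0.04,0.008,0],[-0.062,0.014,0],[-0.083,0.021,0],[-0.104,0.029,0]],"delta_rot":[[0,0,0],[0,0,0],[0,0,0],[0,0,0],[0,0,0]],"fingers":[-1,-1,-1,-1,-1]}'
python3 -m crank '{"linear":[[-0.018,0.009,0],[-0.036,0.018,0],[-0.053,0.029,0],[-0.069,0.04,0],[-0.085,0.052,0]],"delta_rot":[[0,0,0],[0,0,0],[0,0,0],[0,0,0],[0,0,0]],"fingers":[-1,-1,-1,-1,-1]}'
python3 arc.py 0.1 -2.25 -2.3 -2.35 -2.4 -2.45 -2.5
```

```text
clock: 3.0
position: [0.5777, -0.1102, 0.1558]
tool_rot: [-3.142, -0.0, 0.233]
force: [3.2, -0.1, -0.2]
grip_width: -0.0001
finger_force: 1.4
clock: 3.5
position: [0.5566, -0.0972, 0.1558]
tool_rot: [3.142, -0.0, 0.233]
force: [3.9, -0.2, 0.6]
grip_width: 0.0001
finger_force: 1.3
pos [ 0.5566 -0.0972  0.1558] r 0.1003 ang -2.255 F [ 3.9 -0.2  0.6]
-2.25 [ 0.002 -0.   ]
-2.3 [-0.013  0.013]
-2.35 [-0.027  0.026]
-2.4 [-0.041  0.041]
-2.45 [-0.054  0.056]
-2.5 [-0.067  0.071]
```

```bash
python3 -m crank '{"linear":[[-0.013,0.013,0],[-0.027,0.026,0],[-0.041,0.041,0],[-0.054,0.056,0],[-0.067,0.071,0]],"delta_rot":[[0,0,0],[0,0,0],[0,0,0],[0,0,0],[0,0,0]],"fingers":[-1,-1,-1,-1,-1]}'
python3 arc.py 0.1 -2.52 -2.54 -2.56 -2.58 -2.6 -2.62 -2.64 -2.66 -2.68 -2.70 -2.72 -2.74 -2.76 -2.78 -2.8 -2.82
```

```text
clock: 4.0
position: [0.5399, -0.0793, 0.1558]
tool_rot: [3.142, 0.0, 0.233]
force: [2.8, -0.5, 0.4]
grip_width: -0.0001
finger_force: 1.3
pos [ 0.5399 -0.0793  0.1558] r 0.1 ang -2.5 F [ 2.8 -0.5  0.4]
-2.52 [-0.005  0.006]
-2.54 [-0.009  0.013]
-2.56 [-0.014  0.02 ]
-2.58 [-0.018  0.026]
-2.6 [-0.022  0.033]
-2.62 [-0.026  0.04 ]
-2.64 [-0.03   0.047]
-2.66 [-0.034  0.054]
-2.68 [-0.038  0.061]
-2.7 [-0.041  0.068]
-2.72 [-0.044  0.076]
-2.74 [-0.048  0.083]
-2.76 [-0.051  0.09 ]
-2.78 [-0.054  0.098]
-2.8 [-0.056  0.105]
-2.82 [-0.059  0.113]
```

```bash
python3 -m crank '{"linear":[[-0.005,0.006,0],[-0.009,0.013,0],[-0.014,0.02,0],[-0.018,0.026,0],[-0.022,0.033,0]],"delta_rot":[[0,0,0],[0,0,0],[0,0,0],[0,0,0],[0,0,0]],"fingers":[-1,-1,-1,-1,-1]}'
python3 - <<'E'
from h import *
a=snap("top","pics/top1.png");b=snap("side","pics/side1.png")
a=cv2.imread("pics/top1.png")[150:330,270:430];b=cv2.imread("pics/side1.png")[170:350,230:390]
c=cv2.hconcat([cv2.convertScaleAbs(a,alpha=1.6),b]);cv2.imwrite("pics/c1.png",cv2.resize(c,(800,450),interpolation=cv2.INTER_CUBIC))
E
```

```text
clock: 4.5
position: [0.5346, -0.0714, 0.1558]
tool_rot: [3.142, -0.0, 0.233]
force: [3.3, -0.9, 1.0]
grip_width: -0.0001
finger_force: 1.2
```

View pics/c1.png

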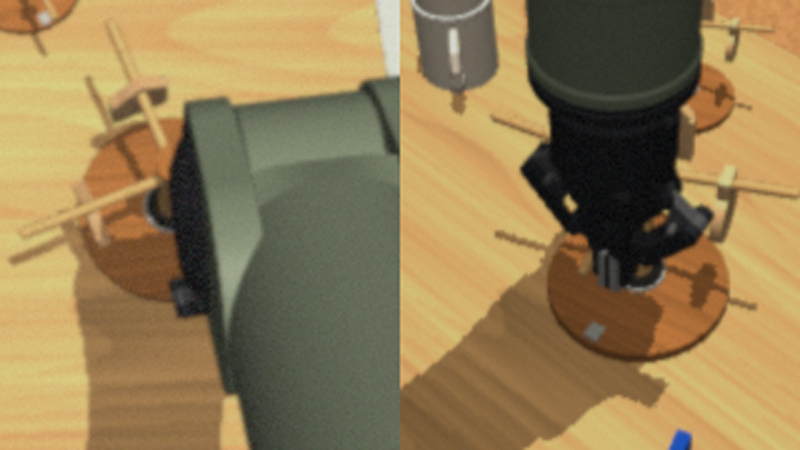

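The arm hides the empty branch. The left branch, crop (160,180)→(20,235), and the upper one, (165,145)→(110,20), both show that the tree has turned about 0.95 rad clockwise. The empty branch is therefore near -2.75 rad, so I'm continuing in finer steps.

```bash
python3 -m crank '{"linear":[[-0.004,0.007,0],[-0.008,0.014,0],[-0.012,0.021,0],[-0.016,0.028,0]],"delta_rot":[[0,0,0],[0,0,0],[0,0,0],[0,0,0]],"fingers":[-1,-1,-1,-1]}'
python3 -m crank '{"linear":[[-0.003,0.006,0],[-0.003,0.006,0]],"delta_rot":[[0,0,0],[0,0,0]],"fingers":[-1,-1]}'
python3 -m crank '{"linear":[[-0.003,0.006,0],[-0.003,0.006,0]],"delta_rot":[[0,0,0],[0,0,0]],"fingers":[-1,-1]}'
python3 arc.py 0.1 -2.74 -2.76 -2.78 -2.8
```

```text
clock: 5.0
position: [0.5305, -0.0643, 0.1558]
tool_rot: [-3.142, 0.0, 0.233]
force: [2.1, -1.7, 1.3]
grip_width: 0.0
finger_force: 1.2
clock: 5.2
position: [0.5298, -0.0627, 0.1558]
tool_rot: [-3.142, 0.0, 0.233]
force: [2.1, -2.2, 0.7]
grip_width: 0.0002
finger_force: 1.1
clock: 5.4
position: [0.5291, -0.0612, 0.1558]
tool_rot: [-3.142, 0.0, 0.233]
force: [2.5, -1.6, 0.6]
grip_width: -0.0004
finger_force: 1.1
pos [ 0.5291 -0.0612  0.1558] r 0.1 ang -2.711 F [ 2.5 -1.6  0.6]
-2.74 [-0.004  0.011]
-2.76 [-0.008  0.018]
-2.78 [-0.01   0.025]
-2.8 [-0.013  0.033]
```

```bash
for i in 1 2 3 4; do echo; done >/dev/null
python3 -m crank '{"linear":[[-0.002,0.006,0],[-0.002,0.006,0]],"delta_rot":[[0,0,0],[0,0,0]],"fingers":[-1,-1]}' | grep -E "^(pos|force)"
python3 -m crank '{"linear":[[-0.002,0.006,0],[-0.002,0.006,0]],"delta_rot":[[0,0,0],[0,0,0]],"fingers":[-1,-1]}'| grep -E "^(pos|force)"
python3 -m crank '{"linear":[[-0.002,0.006,0],[-0.002,0.006,0]],"delta_rot":[[0,0,0],[0,0,0]],"fingers":[-1,-1]}'| grep -E "^(pos|force)"
```

```text
position: [0.5286, -0.0597, 0.1558]
force: [1.9, -1.5, -0.0]
position: [0.5281, -0.0582, 0.1558]
force: [1.1, -1.9, 1.4]
position: [0.5276, -0.0567, 0.1558]
force: [1.9, -1.3, 1.0]
```

```bash
python3 -m crank '{"linear":[[-0.002,0.006,0],[-0.002,0.006,0]],"delta_rot":[[0,0,0],[0,0,0]],"fingers":[-1,-1]}' | grep -E "^(pos|force)"
python3 -m crank '{"linear":[[-0.002,0.006,0],[-0.002,0.006,0]],"delta_rot":[[0,0,0],[0,0,0]],"fingers":[-1,-1]}'| grep -E "^(pos|force)"
```

```text
position: [0.5271, -0.0552, 0.1558]
force: [2.3, -2.1, 1.2]
position: [0.5266, -0.0537, 0.1558]
force: [1.3, -2.2, 0.9]
```

```bash
python3 -m crank '{"linear":[[-0.002,0.006,0],[-0.002,0.006,0]],"delta_rot":[[0,0,0],[0,0,0]],"fingers":[-1,-1]}' | grep -E "^(pos|force)"
python3 -m crank '{"linear":[[-0.002,0.006,0],[-0.002,0.006,0]],"delta_rot":[[0,0,0],[0,0,0]],"fingers":[-1,-1]}'| grep -E "^(pos|force)"
```

```text
position: [0.5261, -0.0522, 0.1558]
force: [1.7, -1.8, 0.4]
position: [0.5256, -0.0507, 0.1558]
force: [2.0, -2.3, 0.6]
```

```bash
python3 -m crank '{"linear":[[-0.002,0.006,0],[-0.002,0.006,0]],"delta_rot":[[0,0,0],[0,0,0]],"fingers":[-1,-1]}' | grep -E "^(pos|force)"
python3 -m crank '{"linear":[[-0.002,0.006,0],[-0.002,0.006,0]],"delta_rot":[[0,0,0],[0,0,0]],"fingers":[-1,-1]}'| grep -E "^(pos|force)"
```

```text
position: [0.5251, -0.0492, 0.1558]
force: [1.5, -2.7, -0.8]
position: [0.5246, -0.0477, 0.1558]
force: [1.7, -2.2, 0.9]
```

```bash
python3 -m crank '{"linear":[[-0.001,0.006,0],[-0.001,0.006,0]],"delta_rot":[[0,0,0],[0,0,0]],"fingers":[-1,-1]}' | grep -E "^(pos|force)"
python3 -m crank '{"linear":[[-0.001,0.006,0],[-0.001,0.006,0]],"delta_rot":[[0,0,0],[0,0,0]],"fingers":[-1,-1]}'| grep -E "^(pos|force)"
```

```text
position: [0.5244, -0.0462, 0.1558]
force: [1.8, -2.6, -0.0]
position: [0.5241, -0.0447, 0.1558]
force: [1.3, -2.6, -0.6]
```

```bash
python3 -m crank '{"linear":[[-0.001,0.006,0],[-0.001,0.006,0]],"delta_rot":[[0,0,0],[0,0,0]],"fingers":[-1,-1]}' | grep -E "^(pos|force)"
python3 -m crank '{"linear":[[-0.001,0.006,0],[-0.001,0.006,0]],"delta_rot":[[0,0,0],[0,0,0]],"fingers":[-1,-1]}'| grep -E "^(pos|force)"
```

```text
position: [0.5239, -0.0431, 0.1558]
force: [1.4, -1.1, 0.3]
position: [0.5237, -0.0418, 0.1558]
force: [2.1, -3.3, -0.9]
```

```bash
python3 -m crank '{"linear":[[0,0.004,0],[0,0.004,0]],"delta_rot":[[0,0,0],[0,0,0]],"fingers":[-1,-1]}' | grep -E "^(pos|force)"
```

```text
position: [0.5236, -0.041, 0.1558]
force: [2.0, -3.4, -0.2]
```

```bash
python3 -m crank '{"linear":[[0,0.004,0],[0,0.004,0]],"delta_rot":[[0,0,0],[0,0,0]],"fingers":[-1,-1]}' | grep -E "^(pos|force)"
```

```text
position: [0.5236, -0.04, 0.1558]
force: [2.0, -5.1, -0.0]
```

```bash
python3 -m crank '{"linear":[[0,0.004,0],[0,0.004,0]],"delta_rot":[[0,0,0],[0,0,0]],"fingers":[-1,-1]}' | grep -E "^(pos|force)"
```

```text
position: [0.5236, -0.0391, 0.1558]
force: [1.6, -5.6, -0.2]
```

```bash
python3 -m crank '{"linear":[[0,0.004,0],[0,0.008,0],[0,0.008,0]],"delta_rot":[[0,0,0],[0,0,0],[0,0,0]],"fingers":[-1,-1,-1]}' | grep -E "^(pos|force)"
```

```text
position: [0.5236, -0.0373, 0.1558]
force: [1.1, -7.0, 0.4]
```

```bash
python3 -m crank '{"linear":[[0,0.006,0],[0,0.006,0],[0,0.006,0]],"delta_rot":[[0,0,0],[0,0,0],[0,0,0]],"fingers":[-1,-1,-1]}' | grep -E "^(pos|force)"
```

```text
position: [0.5235, -0.0361, 0.1558]
force: [1.5, -8.4, 1.9]
```

```bash
python3 -m crank '{"linear":[[0,0.006,0],[0,0.006,0],[0,0.006,0]],"delta_rot":[[0,0,0],[0,0,0],[0,0,0]],"fingers":[-1,-1,-1]}' | grep -E "^(pos|force)"
```

```text
position: [0.5235, -0.0349, 0.1558]
force: [1.2, -8.8, 2.0]
```

```bash
python3 -m crank '{"linear":[[0,0,0],[0,0,0]],"delta_rot":[[0,0,0],[0,0,0]],"fingers":[-1,-1]}' | grep -E "^(pos|force)"
```

```text
position: [0.5235, -0.0349, 0.1558]
force: [2.2, -9.7, 1.4]
```

Leaning at about 10 N. Now I ease off, back away, rise and look.

```bash
python3 -m crank '{"linear":[[0,-0.012,0],[0,-0.024,0],[0,-0.04,0],[0,-0.08,0],[0,-0.15,0]],"delta_rot":[[0,0,0],[0,0,0],[0,0,0],[0,0,0],[0,0,0]],"fingers":[-1,-1,-1,-1,-1]}' | grep -E "^(pos|force)"
python3 -m crank '{"linear":[[-0.05,-0.15,0.1],[-0.1,-0.3,0.2],[-0.15,-0.5,0.3],[-0.2,-0.7,0.3],[-0.2,-0.8,0.3]],"delta_rot":[[0,0,0],[0,0,0],[0,0,0],[0,0,0],[0,0,0]],"fingers":[1,1,1,1,1]}'
python3 - <<'E'
from h import *
snap("top","pics/top2.png");snap("side","pics/side2.png")
a=cv2.imread("pics/top2.png")[180:300,290:410];b=cv2.imread("pics/side2.png")[200:320,255:375]
c=cv2.hconcat([cv2.convertScaleAbs(a,alpha=1.6),b]);cv2.imwrite("pics/c2.png",cv2.resize(c,(800,400),interpolation=cv2.INTER_CUBIC))
E
```

```text
position: [0.5235, -0.0709, 0.1557]
force: [-0.3, -0.8, 0.2]
clock: 10.7
position: [0.4718, -0.275, 0.2318]
tool_rot: [3.14, -0.0, 0.23]
force: [0.7, -0.0, 0.3]
grip_width: 0.0724
finger_force: 0.0
```

View pics/c2.png

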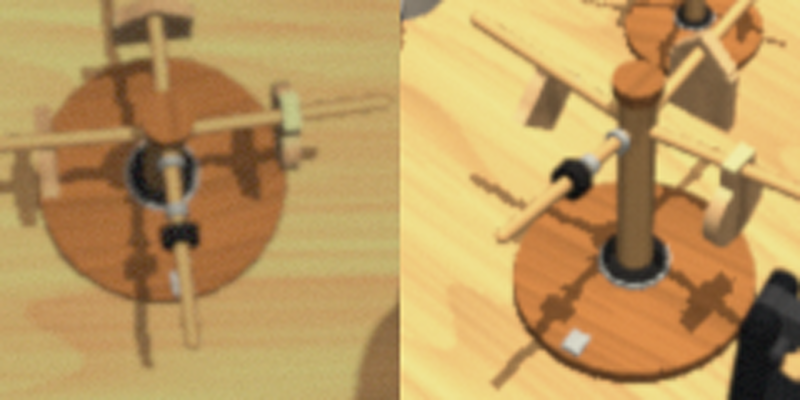

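Run:
```python
from h import *
np.set_printoptions(precision=4,suppress=True)
T=lambda x,y:(290+x*.3,180+y*.3);S=lambda x,y:(255+(x-400)*.3,200+y*.3)
tip=tri(("top",*T(192,341)),("side",*S(503,235)));print(tip,at_z("top",*T(192,341),.158),at_z("side",*S(503,235),.158))
for n in(T(181,236),):print("collar",at_z("top",*n,.149))
print("collar s",at_z("side",*S(574,178),.149), tri(("top",*T(181,236)),("side",*S(574,178))))
print("root",at_z("top",*T(171,160),.144))
print("post",at_z("side",*S(639,78),.178),at_z("top",*T(166,112),.178))
print("disc",at_z("top",*T(164,178),.022),"mark",at_z("top",*T(178,283),.022),at_z("side",*S(576,342),.022))
```

```text
[ 0.5081 -0.0294  0.1595] [ 0.5081 -0.0293  0.158 ] [ 0.5092 -0.0286  0.158 ]
collar [ 0.564  -0.0252  0.149 ]
collar s [ 0.5662 -0.0236  0.149 ] [ 0.5638 -0.0253  0.1522]
root [ 0.6055 -0.021   0.144 ]
post [ 0.6227 -0.0187  0.178 ] [ 0.6238 -0.0179  0.178 ]
disc [ 0.6192 -0.0205  0.022 ] mark [ 0.5564 -0.0274  0.022 ] [ 0.5549 -0.033   0.022 ]
```

The side tip at crop (503,235) and top tip at (192,341) put the empty branch tip at about (0.5085, -0.029), with inward heading about 0.08 rad, so it faces front and stayed put. Next I go over the tag and down.

```bash
python3 -m crank '{"linear":[[0.025,-0.004,0],[0.025,-0.004,-0.15],[0.025,-0.004,-0.3],[0.025,-0.004,-0.45],[0.025,-0.004,-0.45]],"delta_rot":[[0,0,0],[0,0,0],[0,0,0],[0,0,0],[0,0,0]],"fingers":[1,1,1,1,1]}'
python3 -m crank '{"linear":[[0,0,-0.08],[0,0,-0.16],[0,0,-0.16],[0,0,-0.16]],"delta_rot":[[0,0,0],[0,0,0],[0,0,0],[0,0,0]],"fingers":[1,1,1,1]}'
```

```text
clock: 11.3
position: [0.4784, -0.27, 0.1144]
tool_rot: [-3.136, 0.005, 0.235]
force: [-0.5, -0.3, 0.9]
grip_width: 0.0852
finger_force: 0.0
clock: 11.7
position: [0.4807, -0.2721, 0.0798]
tool_rot: [3.141, -0.001, 0.234]
force: [0.7, 0.1, 1.0]
grip_width: 0.0854
finger_force: 0.0
```

```bash
python3 -m crank '{"linear":[[0,0,0],[0,0,0],[0,0,0],[0,0,0],[0,0,0]],"delta_rot":[[0,0,0],[0,0,0],[0,0,0],[0,0,0],[0,0,0]],"fingers":[0.3,0,-0.2,-0.4,-0.4]}' 40
python3 -m crank '{"linear":[[0,0,0],[0,0,0],[0,0,0]],"delta_rot":[[0,0,0],[0,0,0],[0,0,0]],"fingers":[-0.6,-0.6,-0.6]}' 40
python3 - <<'E'
from h import *
snap("top","pics/top3.png");snap("side","pics/side3.png")
b=cv2.imread("pics/side3.png")[350:450,330:450]
cv2.imwrite("pics/c3.png",cv2.resize(b,(720,600),interpolation=cv2.INTER_CUBIC))
E
```

```text
clock: 12.2
position: [0.4803, -0.2725, 0.0791]
tool_rot: [3.141, -0.001, 0.233]
force: [-1.8, 1.6, 9.7]
grip_width: 0.0432
finger_force: 39.3
clock: 12.5
position: [0.4803, -0.2725, 0.0791]
tool_rot: [3.141, -0.001, 0.233]
force: [-1.6, 1.8, 10.0]
grip_width: 0.0434
finger_force: 39.3
```

View pics/c3.png

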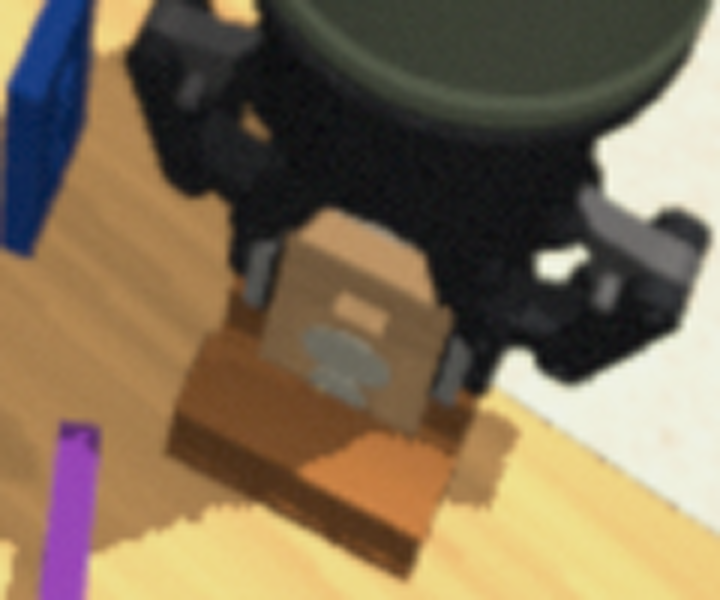

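The fingers hold the tag across its width (43.4 mm), with the hole visible at crop (362,313) and level with the pads. I'm lifting it and carrying it to a point in front of the branch tip, turning it to the branch heading and tilting it 8°.

```bash
python3 -m crank '{"linear":[[0,0,0.06],[0,0,0.14],[0,0,0.28],[0,0,0.44],[0,0,0.52]],"delta_rot":[[0,0,0],[0,0,0],[0,0,0],[0,0,0],[0,0,0]],"fingers":[-0.6,-0.6,-0.6,-0.6,-0.6]}' 60
python3 -m crank '{"linear":[[-0.027,0.16,0],[-0.027,0.34,0],[-0.027,0.52,0],[-0.027,0.7,0],[-0.027,0.86,0]],"delta_rot":[[0,0.06,-0.06],[0,0.12,-0.12],[-0.01,0.18,-0.18],[-0.01,0.24,-0.24],[-0.02,0.267,-0.29]],"fingers":[-0.6,-0.6,-0.6,-0.6,-0.6]}'
python3 -m crank '{"linear":[[0,0.103,0],[0,0.103,0],[0,0.103,0]],"delta_rot":[[0,0,0],[0,0,0],[0,0,0]],"fingers":[-0.6,-0.6,-0.6]}'
cat > goal.py <<'E'
from h import *; import sys
# args: hole distance outward of the tip along the branch (m, level), lateral corr, z corr
s,dl,dz=map(float,sys.argv[1:4]); yaw=.08; tilt=np.radians(8)
u=np.array([np.cos(yaw),np.sin(yaw),0]); l=np.array([-u[1],u[0],0]); tip=np.array([.5085,-.029,.158])
g=tip-u*s+l*dl+np.array([0,0,s*np.tan(tilt)+dz-.001])
o=observe(); Rt=R.from_rotvec(l*tilt)*R.from_euler("xyz",[np.pi,0,yaw]); Rc=R.from_euler("xyz",o["tool_rot"])
rv=(Rt*Rc.inv()).as_rotvec(degrees=True)/30
d=o["position"]-tip
print("pos",o["position"].round(4),"out",(-d@u).round(4),"lat",(d@l).round(4),"lin",((g-o["position"])/.25).round(4),"rot",rv.round(3),"F",o["force"].round(1),"along",(o["force"]@u).round(1))
E
python3 goal.py .035 0 0
```

```text
clock: 13.1
position: [0.4806, -0.2728, 0.2116]
tool_rot: [3.14, -0.003, 0.233]
force: [0.7, -0.1, -0.0]
grip_width: 0.0436
finger_force: 60.9
clock: 13.6
position: [0.4731, -0.0552, 0.2087]
tool_rot: [-3.13, 0.14, 0.081]
force: [0.5, -0.1, -0.8]
grip_width: 0.0429
finger_force: 60.9
clock: 13.9
position: [0.4731, -0.0316, 0.2085]
tool_rot: [-3.13, 0.139, 0.082]
force: [-0.2, -0.7, 0.4]
grip_width: 0.0431
finger_force: 60.9
pos [ 0.4731 -0.0316  0.2085] out 0.0354 lat 0.0003 lin [ 0.0019 -0.0009 -0.1864] rot [-0.021 -0.001 -0.002] F [-0.2 -0.7  0.4] along -0.3
```

Now I lower to the branch height, correct the small roll and look.

```bash
python3 -m crank '{"linear":[[0.002,0,-0.09],[0.002,0,-0.186],[0.002,0,-0.186],[0.002,0,-0.186]],"delta_rot":[[-0.02,0,0],[-0.02,0,0],[-0.02,0,0],[-0.02,0,0]],"fingers":[-0.6,-0.6,-0.6,-0.6]}'
python3 goal.py .035 0 0
python3 - <<'E'
from h import *
snap("top","pics/top4.png");snap("side","pics/side4.png")
a=cv2.imread("pics/top4.png")[220:320,290:390];b=cv2.imread("pics/side4.png")[220:320,230:330]
c=cv2.hconcat([cv2.convertScaleAbs(a,alpha=1.6),b]);cv2.imwrite("pics/c4.png",cv2.resize(c,(800,400),interpolation=cv2.INTER_CUBIC))
E
```

```text
clock: 14.3
position: [0.4736, -0.0325, 0.1622]
tool_rot: [-3.141, 0.141, 0.079]
force: [-0.2, -0.0, 0.2]
grip_width: 0.043
finger_force: 61.0
pos [ 0.4736 -0.0325  0.1622] out 0.035 lat -0.0007 lin [-0.0001  0.0028 -0.0013] rot [-0.001 -0.003  0.003] F [-0.2 -0.   0.2] along -0.2
```

View pics/c4.png

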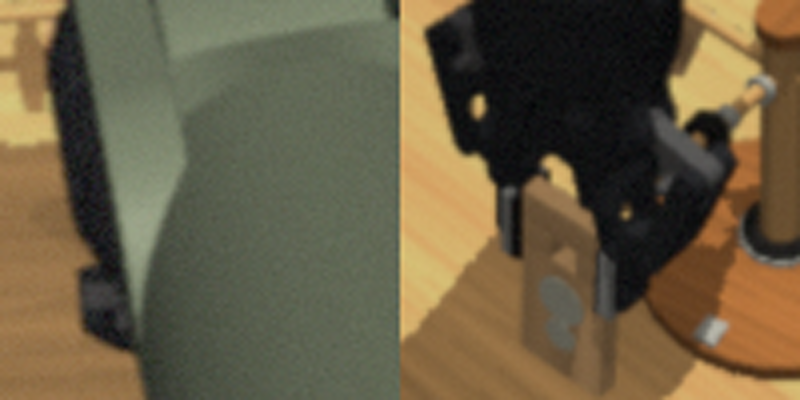

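Run:
```python
from h import *
np.set_printoptions(precision=4,suppress=True)
u=np.array([np.cos(.08)*.99,np.sin(.08)*.99,-.139]); p=np.array([.4736,-.0325,.1622])
h=p+[0,0,.001]
print("pred front-face hole",proj("side",h-u*.005),"seen 271.2,283.2")
print("tip pred",proj("side",[.5085,-.029,.158]),"seen 285.9,270.5")
q=h-u*.005
for d in np.eye(3)*.002: print(proj("side",q+d)-proj("side",q))
```

```text
pred front-face hole [269.6791 284.1936] seen 271.2,283.2
tip pred [285.7738 270.8451] seen 285.9,270.5
[ 0.9079 -0.7422]
[-0.8665 -0.6695]
[-0.0974 -0.7666]
```

The hole at crop (565,253) is aligned with the branch line to within about 1 mm; it sits about 3 mm further inward in the pads, which is harmless. Inserting step by step.

```bash
python3 -m crank '{"linear":[[0.03,0.005,-0.005],[0.06,0.008,-0.01],[0.08,0.009,-0.013],[0.08,0.009,-0.013]],"delta_rot":[[0,0,0],[0,0,0],[0,0,0],[0,0,0]],"fingers":[-0.6,-0.6,-0.6,-0.6]}' >/dev/null
python3 goal.py .015 0 0
python3 -m crank '{"linear":[[0.01,0.001,-0.0014],[0.02,0.0016,-0.0028],[0.03,0.0024,-0.0042],[0.04,0.0032,-0.0056]],"delta_rot":[[0,0,0],[0,0,0],[0,0,0],[0,0,0]],"fingers":[-0.6,-0.6,-0.6,-0.6]}'>/dev/null
python3 goal.py .005 0 0
```

```text
pos [ 0.4944 -0.0292  0.1584] out 0.0141 lat 0.0009 lin [-0.0034 -0.0038  0.0028] rot [-0.002 -0.001 -0.   ] F [0.5 0.  0.3] along 0.5
pos [ 0.5038 -0.0286  0.1571] out 0.0046 lat 0.0008 lin [-0.0013 -0.0033  0.0022] rot [-0.002 -0.002  0.   ] F [-0.4 -0.4 -1.5] along -0.4
```

```bash
python3 -m crank '{"linear":[[0.01,-0.001,0.0],[0.02,-0.001,-0.001],[0.03,-0.001,-0.002],[0.04,0,-0.003]],"delta_rot":[[0,0,0],[0,0,0],[0,0,0],[0,0,0]],"fingers":[-0.6,-0.6,-0.6,-0.6]}'>/dev/null
python3 goal.py -.005 0 0
python3 -m crank '{"linear":[[0.01,0.001,-0.0014],[0.02,0.0016,-0.0028],[0.03,0.0024,-0.0042],[0.04,0.0032,-0.0056]],"delta_rot":[[0,0,0],[0,0,0],[0,0,0],[0,0,0]],"fingers":[-0.6,-0.6,-0.6,-0.6]}'>/dev/null
python3 goal.py -.015 0 0
```

```text
pos [ 0.5139 -0.0286  0.1564] out -0.0054 lat -0.0001 lin [-0.0016  0.0001 -0.0002] rot [-0.002 -0.002  0.001] F [-0.5 -0.3 -0.8] along -0.6
pos [ 0.5238 -0.0278  0.1549] out -0.0154 lat -0.0 lin [-0.0015  0.     -0.0002] rot [-0.002 -0.002  0.   ] F [-0.1 -0.4  0.2] along -0.1
```

```bash
python3 -m crank '{"linear":[[0.01,0.001,-0.0014],[0.02,0.0016,-0.0028],[0.03,0.0024,-0.0042],[0.04,0.0032,-0.0056],[0.06,0.0048,-0.0084]],"delta_rot":[[0,0,0],[0,0,0],[0,0,0],[0,0,0],[0,0,0]],"fingers":[-0.6,-0.6,-0.6,-0.6,-0.6]}'>/dev/null
python3 goal.py -.030 0 0
python3 -m crank '{"linear":[[0.01,0.001,-0.0014],[0.02,0.0016,-0.0028],[0.02,0.0016,-0.0028]],"delta_rot":[[0,0,0],[0,0,0],[0,0,0]],"fingers":[-0.6,-0.6,-0.6]}'>/dev/null
python3 goal.py -.035 0 0
```

```text
pos [ 0.5388 -0.0266  0.1529] out -0.0304 lat -0.0001 lin [-0.0016  0.0001 -0.0005] rot [-0.002 -0.002  0.   ] F [-0.6 -0.5 -0.2] along -0.7
pos [ 0.5439 -0.0261  0.1521] out -0.0355 lat 0.0 lin [-0.0021 -0.0002 -0.    ] rot [-0.002 -0.002  0.   ] F [ 0.3 -0.6  0.1] along 0.2
```

```bash
python3 -m crank '{"linear":[[0.008,0.0006,-0.0011],[0.008,0.0006,-0.0011]],"delta_rot":[[0,0,0],[0,0,0]],"fingers":[-0.6,-0.6]}'>/dev/null
python3 goal.py -.037 0 0
python3 -m crank '{"linear":[[0.008,0.0006,-0.0011],[0.008,0.0006,-0.0011]],"delta_rot":[[0,0,0],[0,0,0]],"fingers":[-0.6,-0.6]}'>/dev/null
python3 goal.py -.039 0 0
```

```text
pos [ 0.5458 -0.026   0.1519] out -0.0374 lat -0.0 lin [-0.0017 -0.0001 -0.0005] rot [-0.002 -0.001  0.   ] F [-0.3 -0.5 -0.9] along -0.3
pos [ 0.5479 -0.0259  0.1516] out -0.0395 lat -0.0 lin [-0.0019 -0.0001 -0.0005] rot [-0.002 -0.001  0.   ] F [-0.5  0.7 -1.8] along -0.4
```

```bash
python3 -m crank '{"linear":[[0.008,0.0006,-0.0011],[0.008,0.0006,-0.0011]],"delta_rot":[[0,0,0],[0,0,0]],"fingers":[-0.6,-0.6]}'>/dev/null
python3 goal.py -.041 0 0
```

```text
pos [ 0.5499 -0.0257  0.1513] out -0.0415 lat -0.0 lin [-0.0021 -0.0001 -0.0004] rot [-0.002 -0.001  0.   ] F [ 0.7 -0.2  0. ] along 0.7
```

```bash
python3 -m crank '{"linear":[[0.008,0.0006,-0.0011],[0.008,0.0006,-0.0011]],"delta_rot":[[0,0,0],[0,0,0]],"fingers":[-0.6,-0.6]}'>/dev/null
python3 goal.py -.043 0 0
```

```text
pos [ 0.5519 -0.0255  0.151 ] out -0.0435 lat -0.0 lin [-0.002  -0.0001 -0.0003] rot [-0.002 -0.002  0.   ] F [-0.5  0.5 -0.8] along -0.5
```

```bash
python3 -m crank '{"linear":[[0.008,0.0006,-0.0011],[0.008,0.0006,-0.0011]],"delta_rot":[[0,0,0],[0,0,0]],"fingers":[-0.6,-0.6]}'>/dev/null
python3 goal.py -.045 0 0
```

```text
pos [ 0.5538 -0.0254  0.1508] out -0.0454 lat -0.0 lin [-0.0017  0.     -0.0004] rot [-0.002 -0.002  0.   ] F [ 0.   0.4 -1.1] along 0.0
```

```bash
python3 -m crank '{"linear":[[0.008,0.0006,-0.0011],[0.008,0.0006,-0.0011]],"delta_rot":[[0,0,0],[0,0,0]],"fingers":[-0.6,-0.6]}'>/dev/null
python3 goal.py -.047 0 0
```

```text
pos [ 0.5555 -0.0253  0.1505] out -0.0471 lat -0.0001 lin [-0.0005  0.0003 -0.0002] rot [-0.002 -0.003  0.   ] F [-3.4  0.2  1.4] along -3.4
```

```bash
python3 -m crank '{"linear":[[0.008,0.0006,-0.0011],[0.008,0.0006,-0.0011]],"delta_rot":[[0,0,0],[0,0,0]],"fingers":[-0.6,-0.6]}'>/dev/null
python3 goal.py -.049 0 0
```

```text
pos [ 0.5573 -0.0252  0.1502] out -0.049 lat -0.0001 lin [ 0.0001  0.0004 -0.0003] rot [-0.002 -0.004  0.   ] F [-6.8 -1.1  1.8] along -6.8
```

```bash
python3 -m crank '{"linear":[[0.004,0.0003,-0.0006],[0.004,0.0003,-0.0006]],"delta_rot":[[0,0,0],[0,0,0]],"fingers":[-0.6,-0.6]}'>/dev/null
python3 goal.py -.050 0 0
```

```text
pos [ 0.5581 -0.0252  0.15  ] out -0.0497 lat -0.0001 lin [ 0.0011  0.0006 -0.0003] rot [-0.001 -0.005  0.   ] F [-7.7 -0.   4.3] along -7.7
```

```bash
python3 -m crank '{"linear":[[0.004,0.0003,-0.0006],[0.004,0.0003,-0.0006],[0.004,0.0003,-0.0006],[0.004,0.0003,-0.0006]],"delta_rot":[[0,0,0],[0,0,0],[0,0,0],[0,0,0]],"fingers":[-0.6,-0.6,-0.6,-0.6]}'>/dev/null
python3 goal.py -.051 0 0
```

```text
pos [ 0.5589 -0.0251  0.1499] out -0.0505 lat -0.0001 lin [ 0.0019  0.0007 -0.0004] rot [-0.001 -0.005  0.   ] F [-8.3 -0.4  5.6] along -8.3
```

```bash
python3 -m crank '{"linear":[[0.005,0.0003,0.001],[0.005,0.0003,0.002],[0.005,0.0003,0.002],[0.005,0.0003,0.002]],"delta_rot":[[0,0,0],[0,0,0],[0,0,0],[0,0,0]],"fingers":[-0.6,-0.6,-0.6,-0.6]}'>/dev/null
python3 goal.py -.051 0 0
```

```text
pos [ 0.5598 -0.0251  0.1502] out -0.0515 lat -0.0002 lin [-0.0019  0.0006 -0.0016] rot [-0.001 -0.007  0.   ] F [-9.2 -0.5  4.1] along -9.2
```

Pressed at about 10 N. Easing off and settling the hole onto the branch.

```bash
python3 -m crank '{"linear":[[-0.008,-0.0006,0.001],[-0.016,-0.0012,0.002],[-0.026,-0.002,0.0034],[-0.026,-0.002,-0.001],[-0.026,-0.002,-0.001]],"delta_rot":[[0,0,0],[0,0,0],[0,0,0],[0,0,0],[0,0,0]],"fingers":[-0.6,-0.6,-0.6,-0.6,-0.6]}'>/dev/null
python3 goal.py -.045 0 -.0025
```

```text
pos [ 0.5546 -0.0254  0.1502] out -0.0463 lat -0.0001 lin [-0.005  -0.0001 -0.0083] rot [-0.002 -0.001  0.   ] F [-1.8 -0.3  0.3] along -1.9
```

```bash
python3 -m crank '{"linear":[[-0.005,0,-0.004],[-0.005,0,-0.007],[-0.005,0,-0.007]],"delta_rot":[[0,0,0],[0,0,0],[0,0,0]],"fingers":[-0.6,-0.6,-0.6]}'>/dev/null
python3 goal.py -.045 0 -.0025
```

```text
pos [ 0.5533 -0.0254  0.1484] out -0.045 lat 0.0 lin [ 0.0001 -0.0001 -0.0008] rot [-0.002 -0.001  0.   ] F [ 0.6 -0.  -0.5] along 0.6
```

```bash
python3 -m crank '{"linear":[[0,0,0],[0,0,0],[0,0,0],[0,0,0],[0,0,0]],"delta_rot":[[0,0,0],[0,0,0],[0,0,0],[0,0,0],[0,0,0]],"fingers":[0.06,0.1,0.2,0.4,0.6]}' 20
python3 -m crank '{"linear":[[0,0,0],[0,0,0],[0,0,0]],"delta_rot":[[0,0,0],[0,0,0],[0,0,0]],"fingers":[0.9,0.9,0.9]}'
python3 - <<'E'
from h import *
snap("side","pics/side5.png")
b=cv2.imread("pics/side5.png")[190:310,230:390]
cv2.imwrite("pics/c5.png",cv2.resize(b,(800,600),interpolation=cv2.INTER_CUBIC))
E
```

```text
clock: 20.5
position: [0.5532, -0.0254, 0.1485]
tool_rot: [-3.141, 0.14, 0.08]
force: [0.4, 0.1, 0.2]
grip_width: 0.0683
finger_force: 0.0
clock: 20.8
position: [0.5532, -0.0254, 0.1485]
tool_rot: [-3.141, 0.14, 0.08]
force: [0.2, -0.2, 0.8]
grip_width: 0.0807
finger_force: 0.0
```

View pics/c5.png

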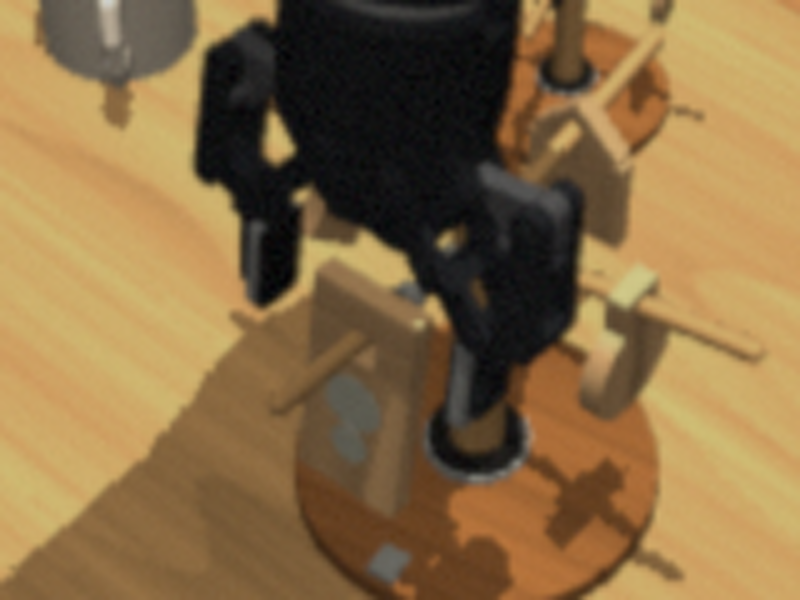

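The tag hangs on the branch, crop (365,345), with the fingers clear on both sides. Rising straight up and away.

```bash
python3 -m crank '{"linear":[[0,0,0.08],[0,0,0.2],[0,0,0.36],[0,0,0.52],[0,0,0.6]],"delta_rot":[[0,0,0],[0,0,0],[0,0,0],[0,0,0],[0,0,0]],"fingers":[0.9,0.9,0.9,0.9,0.9]}' |grep -E "pos|force"
python3 -m crank '{"linear":[[-0.1,-0.15,0],[-0.2,-0.3,0],[-0.3,-0.5,0],[-0.3,-0.7,0],[-0.3,-0.7,0]],"delta_rot":[[0,0,0],[0,0,0],[0,0,0],[0,0,0],[0,0,0]],"fingers":[0.9,0.9,0.9,0.9,0.9]}'|grep -E "clock|pos|force"
python3 -m crank '{"linear":[[0,0,0],[0,0,0],[0,0,0],[0,0,0],[0,0,0]],"delta_rot":[[0,0,0],[0,0,0],[0,0,0],[0,0,0],[0,0,0]],"fingers":[0.9,0.9,0.9,0.9,0.9]}'|grep -E "clock"
python3 - <<'E'
from h import *
snap("top","pics/top6.png");snap("side","pics/side6.png")
a=cv2.imread("pics/top6.png")[180:300,290:410];b=cv2.imread("pics/side6.png")[200:320,255:375]
c=cv2.hconcat([cv2.convertScaleAbs(a,alpha=1.6),b]);cv2.imwrite("pics/c6.png",cv2.resize(c,(800,400),interpolation=cv2.INTER_CUBIC))
E
```

```text
position: [0.5539, -0.0254, 0.3018]
force: [0.1, -0.8, 0.1]
finger_force: 0.0
clock: 21.85
position: [0.4765, -0.2063, 0.2988]
force: [0.2, 0.6, 0.1]
finger_force: 0.0
clock: 22.35
```

View pics/c6.png

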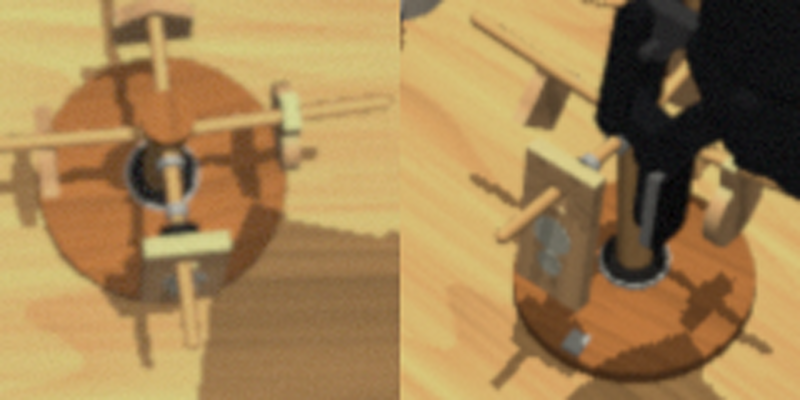

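The tag hangs upright next to the collar: its top edge is at (188,245) and the collar at (180,231). The branch tip is unmoved at (193,345), and the arm is clear of the scene.

```bash
python3 -c "
from workcell import bot
print(bot.job_done())"
```

```text
the job is handed in; nothing more can be done
None
```

The job is handed in: I leaned the tree on its stop at about 10 N and pressed the tag against the collar at about 10 N. The last picture shows the tag hanging upright by the collar, the branch facing front and the arm clear; the hand-in returned no verdict.

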